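# Rock the angle gauge on a leg block's pivot disc and hold it on the mark

### The arm

A 6-joint arm with a two-finger parallel gripper is mounted at the origin on the work surface. World frame = base frame: x ahead of the robot, y to its left, z up, the work surface at z = 0. Lengths are in mm, angles in rad, forces in N, time in s.
With the tool pointing down it reaches from about 275 to 850 mm from the base axis. Payload 5.2 kg.
Tool frame: the origin (TCP) lies at the very end of the fingers, on their centre line; the grasp point (between the pads) lies 19 mm behind it; z points along the fingers, y is the direction in which the jaws open and shut (so a half turn about z gives the same grasp; the last joint's range is limited). The gripper opens to 85 mm and grips with 20 to 120 N. Pads are 22 mm wide; open, the fingers measure 114 mm over their backs; the gripper's body (76 mm by 85 mm) begins 54 mm behind the grasp point. The pads swing forward as they close: fully open they stand 13 mm farther back than shut.
Start: joints at [1.124, 0.259, 1.535, -0, 1.348, -0.203], TCP at [132.743, 533.746, 231.31] pointing down, gripper open.
Joint ranges: [-3.14, 3.14], [-0.91, 2.08], [0.19, 2.58], [-1.22, 4.36], [0.22, 2.71], [-3.12, 3.12]. Speed limits (rad/s): [2.57, 2.57, 3.14, 3.14, 3.14, 3.14].

### API

Orientations are given as a unit quaternion [x, y, z, w].
In Python, from station import env gives the robot as it stands. The module is installed in compiled form; this text tells all that it offers. Calls block until the motion is done:
- env.goto(position, orientation): joint-space move of the TCP to a pose.
- env.move_linear(position, ori=None, max_speed=150, force_limit=None): straight line of the TCP; ori=None keeps the orientation; max_speed is the mean speed in mm/s. With force_limit (N) it stops when the force on the tool has changed by that much, and returns True; else False.
- env.move_joints(angles): joint-space move.
- env.set_gripper(opening, newtons=None): finger opening in mm; newtons is the grip in N (None keeps the last); returns when the fingers have stopped.
- env.sleep(seconds).
- env.ik(position, orientation): joint angles nearest the present ones, or None.
- env.read_camera(name): name is "side" or "top" or "wrist"; returns a dict with "frame" (384x512x3 uint8, red, green, blue), "fx", "fy", "cx", "cy" (pixels), "cam_to_world" (4x4, takes a point from camera to world coordinates); the wrist camera has in their place "mount" (4x4, takes a point from camera to tool coordinates, whose origin is the TCP and whose axes are the flange's). Camera axes: x right, y up, looking along -z (the intrinsics and any distortion apply to the point x, -y, -z); pixel columns grow to the right and rows downward; lengths in mm; the calibration is good to about 2 mm. A picture is of the moment at which its call begins: read the wrist's pose just before it. There is no depth.
A pose or a line that the arm cannot do raises env.IKError and nothing moves.
- env.sign_off(): hands the job in, once; it reports no verdict.
Readings, each from a call of its own:
- env.current_clock(): time.
- env.current_joints(): joint angles.
- env.current_qd(): joint speeds.
- env.current_joint_efforts(): joint torques, N m.
- env.current_tcp_pos(): TCP position.
- env.current_orientation(): TCP orientation.
- env.current_force(): force on the tool from outside, world axes, zero at the start.
- env.current_ft_torque(): the same for the moment, N m.
- env.current_gripper_width(): finger opening in mm.
Only numpy, scipy, OpenCV 4.12 (cv2) and the standard library are available. Lean on these libraries where they do the work, as an engineer would, in place of code of your own. Each camera call takes 0.05 s, during which the arm holds its last target. There are 200 camera calls.

### The job

Seat the domed brass disc, dome up, in the round pocket of the wooden leg block and let go of it. Then take the angle gauge by its black grip, stand it upright and centred on the disc, and rock it sideways until its swinging pointer settles on the orange mark. Finish still holding it there, leaning and resting on the disc, so that I can scribe the leg's angle; leave the thread spool, the tin and the scissors alone.

Things in the scene. Friction and masses are not known exactly. Their poses are not given: they have to be found in the camera images.
- disc_center (a point): Centre of the loose domed brass disc, half-way up (10 mm above its underside), z up. 38 mm in diameter, 20 mm high: the vertical side is 16 mm high, above it a shallow dome (3 mm higher at radius 10 mm, 4 mm higher at the centre). About 150 g. It starts dome up on the table.
- pocket (a point): Centre of the floor of the round pocket in the top of the fixed pale wooden leg block (110 x 110 x 50 mm; steel feet 4 mm high stick out 28 mm at its +x and -x sides). Pocket 41 mm in diameter, 6 mm deep: its floor is 44 mm above the table, and the seated disc stands 14 mm proud, its top 64 mm above the table. z up; x and y along the block's sides.
- grip (a point): Centre of the black grip of the loose angle gauge; gauge's axes: z up, x out of the white dial face, y sideways. Grip: upright post 24 (x) by 30 (y) by 44 mm high, on top of a round blue housing (92 mm in diameter, 20 mm thick along x, centre 68 mm below this point). Flat foot at the bottom, 44 (x) by 76 (y) by 12 mm, underside 126 mm below this point. About 0.3 kg; starts standing on the table.
- foot (a point): Centre of the flat underside of the gauge's foot, 126 mm below the grip's centre; same axes as the gauge.
- pointer (a joint): Angle of the black pointer swinging freely on the dial (pivot 58 mm above the foot's underside), rad: 0 when it points at the foot's middle. It hangs plumb and settles within 1 s, so it reads the lean: turning the gauge by an angle about its own +x axis (top towards its -y) makes the pointer read that angle.
- mark (a joint): Angle of the orange mark on the dial, same zero and direction as the pointer, rad; set stiffly, between 0.2 and 0.38. The pointer is on the mark when the two angles agree.
- pointer_tip (a point): Tip of the pointer, 35 mm below its pivot; its own z axis points from the tip back to the pivot.
- mark_tip (a point): Inner end of the orange mark (5 mm wide), 35 mm from the pivot on the dial, in the plane of the pointer's swing.
- block: The wooden leg block, fixed to the table; origin at the centre of its underside, axes along its sides.
- disc: The brass disc; origin at the centre of its underside, z up through the dome.
- gauge: The angle gauge with its pointer and mark; origin at the centre of the foot's underside, axes as for the grip.
- spool: Bystander: yellow thread spool, 40 mm in diameter, 50 mm high, standing; origin at the centre of its underside.
- tin: Bystander: green round tin, 64 mm in diameter, 50 mm high; origin at the centre of its underside.
- scissors: Bystander: scissors lying flat with yellow handle rings, about 160 mm long and 75 mm wide, 10 mm high; origin near the pivot screw, x along the blades.

How it is judged (in metres and radians):
On the way, in this order (a step that is already met when the one before it is completed fails the run):
1. the disc sits in the pocket, dome up, and is let go (distance between disc and pocket below 0.003 m and angle between disc's own z axis and vertical below 0.06 rad and contact force between the fingers and disc below 0.1 N), for 0.2 s.
2. the gauge, held, stands upright on the disc (contact force between gauge and disc above 0.3 N and angle between gauge's own z axis and vertical below 0.12 rad and horizontal distance between foot and pocket below 0.025 m and contact force between the fingers and gauge above 1 N), for 0.2 s.
At the end, for the whole second after the job is handed in: Disc seated (3 mm, 0.06 rad), not touched by fingers; gauge gripped, leaning over 0.12 rad, foot on the disc (over 0.3 N, not on the block), its middle within 25 mm of the pocket, over 55 mm high; pointer free and plumb (0.15 rad), still (0.3 rad/s), tip within 2.5 mm of the mark (all of step 1 and distance between pointer_tip and mark_tip below 0.0025 m and velocity of joint pointer between -0.3 and 0.3 rad/s and angle between pointer_tip's own z axis and vertical below 0.15 rad and angle between gauge's own z axis and vertical above 0.12 rad and contact force between gauge and disc above 0.3 N and contact force between gauge and block below 0.1 N and horizontal distance between foot and pocket below 0.025 m and height (world z) of foot above 0.055 m and contact force between the fingers and gauge above 1 N); the arm keeps its last pose, push and grip.
It fails at once if the thread spool is disturbed (distance of spool from where it was at the start of the episode above 0.02 m).
It fails at once if the tin is disturbed (distance of tin from where it was at the start of the episode above 0.02 m).
It fails at once if the scissors are disturbed (distance of scissors from where it was at the start of the episode above 0.02 m).
It also fails if it takes over 64 s, if anything falls off the work surface, if the arm or the gripper's body presses on something with over 40 N, if the wrist force passes 120 N, or if a joint passes its speed limit or range.

## Working session

There is one attempt and no reset: what is moved stays moved. The work goes in short steps, each a Python script; the robot and the scene stay as the last script left them, time stands still between calls to the robot, and variables do not carry over. Pictures are saved under pics/ and viewed, about 8 in all and at most 12, crops included, and the job is handed in when it is done.

```bash
mkdir -p pics; ls; cat > h.py <<'E'
import numpy as np, cv2
from station import env
from scipy.spatial.transform import Rotation as R
def cam(name):
    p=np.array(env.current_tcp_pos()); q=np.array(env.current_orientation())
    d=env.read_camera(name)
    if 'mount' in d:
        T=np.eye(4); T[:3,:3]=R.from_quat(q).as_matrix(); T[:3,3]=p
        d['T']=T@np.array(d['mount'])
    else: d['T']=np.array(d['cam_to_world'])
    return d
def ray(d,u,v):
    K=np.array([[d['fx'],0,d['cx']],[0,d['fy'],d['cy']],[0,0,1.]])
    dist=d.get('distortion',d.get('dist',None))
    a=cv2.undistortPoints(np.array([[[u,v]]],float),K,None if dist is None else np.array(dist,float))[0,0]
    r=d['T'][:3,:3]@np.array([a[0],-a[1],-1]); return d['T'][:3,3],r/np.linalg.norm(r)
def onz(d,u,v,z):
    o,r=ray(d,u,v); return o+r*(z-o[2])/r[2]
def tri(*rs):
    A=0;b=0
    for o,r in rs:
        P=np.eye(3)-np.outer(r,r); A=A+P; b=b+P@o
    return np.linalg.solve(A,b)
def proj(d,p):
    c=np.linalg.inv(d['T'])@np.r_[p,1]; return d['cx']+d['fx']*c[0]/-c[2], d['cy']+d['fy']*c[1]/c[2]
def save(d,n): cv2.imwrite('pics/'+n,d['frame'][:,:,::-1])
def down(yaw): # tool z down, tool y axis at angle yaw in world
    y=np.array([np.cos(yaw),np.sin(yaw),0]); z=np.array([0,0,-1.]); x=np.cross(y,z)
    return R.from_matrix(np.c_[x,y,z]).as_quat()
E
python3 - <<'E'
from h import *
for n in ('top','side','wrist'):
    d=cam(n); save(d,n+'0.png'); print(n,{k:(v if np.ndim(v)==0 else np.round(v,3).tolist()) for k,v in d.items() if k!='frame'})
print(env.current_clock(),env.current_orientation())
a=[cv2.imread('pics/%s0.png'%n) for n in('top','side')]
E
```

```text
pics
top {'fx': 396.3819963782836, 'fy': 396.3819963782836, 'cx': 261.4524623403771, 'cy': 186.43784997357872, 'cam_to_world': [[-0.027, 0.991, -0.134, 449.308], [-1.0, -0.029, -0.011, -0.323], [-0.014, 0.134, 0.991, 1083.934], [0.0, 0.0, 0.0, 1.0]], 'T': [[-0.027, 0.991, -0.134, 449.308], [-1.0, -0.029, -0.011, -0.323], [-0.014, 0.134, 0.991, 1083.934], [0.0, 0.0, 0.0, 1.0]]}
side {'fx': 483.3713073236, 'fy': 483.3713073236, 'cx': 254.1255295613876, 'cy': 194.550197138872, 'cam_to_world': [[0.999, 0.018, -0.04, 564.474], [-0.04, 0.726, -0.687, -729.057], [0.017, 0.688, 0.726, 852.646], [0.0, 0.0, 0.0, 1.0]], 'T': [[0.999, 0.018, -0.04, 564.474], [-0.04, 0.726, -0.687, -729.057], [0.017, 0.688, 0.726, 852.646], [0.0, 0.0, 0.0, 1.0]]}
wrist {'fx': 286.4463854908967, 'fy': 286.4463854908967, 'cx': 252.24640113913784, 'cy': 191.09065971652663, 'mount': [[0.0, 0.951, 0.31, 79.405], [1.0, -0.0, -0.0, -1.146], [0.0, 0.31, -0.951, -142.861], [0.0, 0.0, 0.0, 1.0]], 'T': [[0.241, -0.923, -0.3, 55.302], [0.97, 0.229, 0.076, 551.575], [-0.002, -0.31, 0.951, 373.449], [0.0, 0.0, 0.0, 1.0]]}
0.15 [ 1.21592884e-01  9.92579815e-01 -6.63393793e-04 -2.04835031e-04]
```

View pics/top0.png

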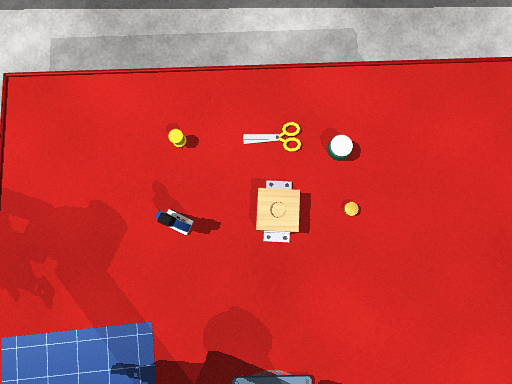

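View pics/side0.png

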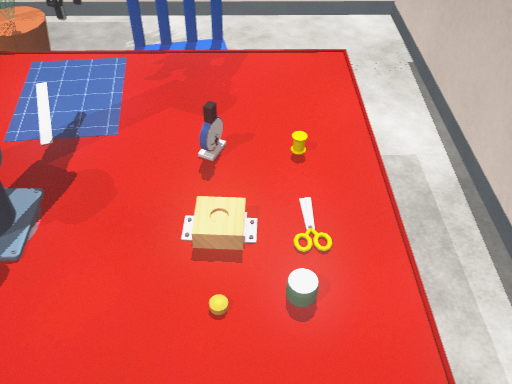

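Top view: disc at about (351,209), pocket (278,209), gauge foot (178,222), black grip top (165,217). Side view: disc (218,304), pocket (220,215), grip (210,108), with the white dial facing +x/-y. Next come coarse two-view positions.

```bash
cat > m.py <<'E'
from h import *
T=dict(disc=(351,209),pocket=(278,209.5),grip=(164,216),spool=(177,136),tin=(341,146))
S=dict(disc=(218,302),pocket=(220,215),grip=(210,105),spool=(299,138),tin=(303,281))
t=cam('top');s=cam('side')
for k in T: print(k,np.round(tri(ray(t,*T[k]),ray(s,*S[k])),0))
for u,v in((165,229),(187,235),(194,222)): print(np.round(onz(t,u,v,12)))
E
python3 - <<'E'
from m import *
p=tri(ray(t,*T['disc']),ray(s,*S['disc']));q=tri(ray(t,*T['pocket']),ray(s,*S['pocket']))
yaw=np.pi/2  # jaws along y
# choose the jaw yaw reachable; look at disc
for i,(z) in enumerate((115,)):
    for yw in (np.pi/2,-np.pi/2,0,np.pi):
        j=env.ik([p[0],p[1],z],down(yw)); print(yw,None if j is None else np.round(j,2))
E
python3 -c "
import cv2,numpy as np
t=cv2.imread('pics/top0.png')[190:245,145:215];s=cv2.imread('pics/side0.png')[95:165,180:240]
cv2.imwrite('pics/z.png',np.hstack([cv2.resize(t,(400,314),interpolation=2),cv2.resize(s,(269,314),interpolation=2)]))"
```

```text
disc [ 526. -228.   17.]
pocket [529. -31.  50.]
grip [510. 242. 146.]
spool [734. 235.  44.]
tin [ 694. -204.   48.]
[486. 274.  12.]
[468. 215.  12.]
[503. 196.  12.]
1.5707963267948966 [-0.6   0.4   1.63 -0.    1.11 -2.17]
-1.5707963267948966 [-0.6   0.4   1.63 -0.    1.11  0.97]
0 [-0.6   0.4   1.63 -0.    1.11 -0.6 ]
3.141592653589793 [-0.6   0.4   1.63 -0.    1.11  2.54]
```

View pics/z.png

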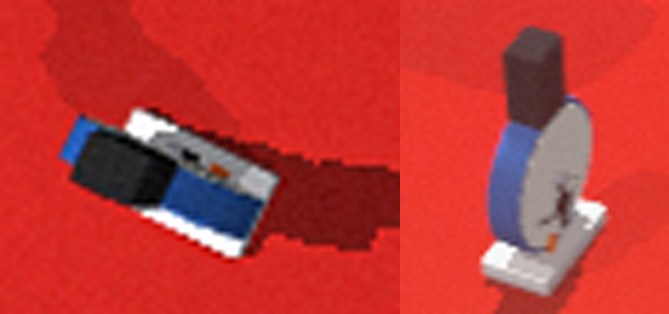

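Zoomed crop: the black grip is clear in both views. The dial has a white face, a black pointer and an orange mark to the right of the foot's middle, and gauge x runs at about -28° in the world. Now wrist views over the pocket and disc, from two places each and with the same orientation.

```bash
python3 - <<'E'
from h import *
import pickle
q=down(0); out={}
for n,p in (('pocket',(529,-31,160)),('pocket2',(529,-71,160)),('disc2',(526,-188,126)),('disc',(526,-228,126))):
    (env.goto if n in('pocket','disc2') else env.move_linear)(list(p),q); env.sleep(.15)
    d=cam('wrist'); out[n]=d
    hsv=cv2.cvtColor(d['frame'],cv2.COLOR_RGB2HSV)
    m=cv2.inRange(hsv,(18,110,80),(35,255,255))
    c=max(cv2.findContours(m,0,2)[0],key=cv2.contourArea); print(n,cv2.fitEllipse(c),proj(d,(p[0],p[1],50 if 'p' in n else 16)))
pickle.dump(out,open('w.pkl','wb'))
cv2.imwrite('pics/w1.png',cv2.resize(np.hstack([out[k]['frame'][:,:,::-1] for k in('pocket','disc')]),(800,300)))
print(env.current_clock(),env.current_tcp_pos(),out['disc']['frame'][140:150:9,250].tolist())
E
```

```text
pocket ((435.6801452636719, 211.49420166015625), (49.053829193115234, 82.84618377685547), 83.62211608886719) (np.float64(252.3671495083341), np.float64(187.669230163792))
pocket2 ((443.6090087890625, 176.78347778320312), (53.08562088012695, 85.25035858154297), 82.60880279541016) (np.float64(252.61703105778687), np.float64(187.81393616997414))
disc2 ((481.97003173828125, 53.81715393066406), (61.34413146972656, 84.47863006591797), 27.850109100341797) (np.float64(252.04666637977346), np.float64(187.91465123881378))
disc ((254.0806884765625, 187.44947814941406), (39.38166809082031, 40.913612365722656), 8.02795696258545) (np.float64(252.61798864126874), np.float64(188.08057405476134))
4.9 [ 525.90310001 -227.02688773  125.95574649] [[214, 50, 39], [214, 50, 39]]
```

View pics/w1.png

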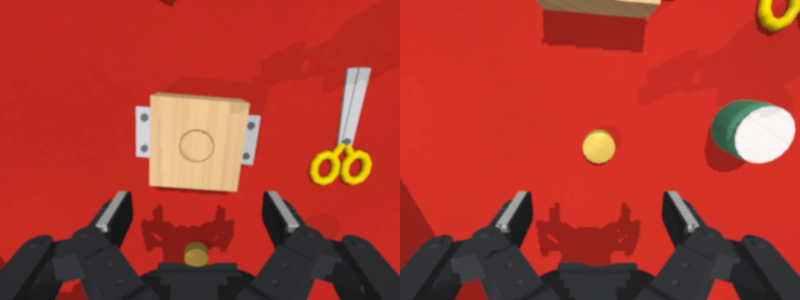

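Left (pocket view): pocket ring at about (252,187) full-res, block turned by a few degrees. Right (disc view): disc at (254,187); the tin and scissors are clear of both. Now refining both by shape and triangulation.

```bash
python3 - <<'E'
from h import *
import pickle
o=pickle.load(open('w.pkl','rb')); res={}
def disc(d,g):
    m=cv2.inRange(cv2.cvtColor(d['frame'],cv2.COLOR_RGB2HSV),(18,110,80),(35,255,255))
    cs=[c for c in cv2.findContours(m,0,2)[0] if cv2.contourArea(c)>200]
    return min((cv2.fitEllipse(c) for c in cs),key=lambda e:np.hypot(e[0][0]-g[0],e[0][1]-g[1]))
def pocket(d,g):
    gr=cv2.cvtColor(d['frame'],cv2.COLOR_RGB2GRAY); x,y=int(g[0])-45,int(g[1])-45
    a=gr[y:y+90,x:x+90]; bh=cv2.morphologyEx(a,cv2.MORPH_BLACKHAT,np.ones((9,9)))
    m=(bh>12).astype(np.uint8)*255; yy,xx=np.mgrid[:90,:90]; m[np.hypot(xx-45,yy-45)>32]=0
    c=max(cv2.findContours(m,0,1)[0],key=lambda c:cv2.boundingRect(c)[2]*cv2.boundingRect(c)[3])
    e=cv2.fitEllipse(cv2.convexHull(c)); return ((e[0][0]+x,e[0][1]+y),e[1],e[2])
for k,f,z in(('pocket',pocket,50),('disc',disc,16)):
    g=[ (252,187) if k=='pocket' else (254,187), proj(o[k+'2'],(529,-31,50) if k=='pocket' else (526,-228,16))]
    e=[f(o[k],g[0]),f(o[k+'2'],g[1])]; print(k,e)
    print(np.round(tri(*(ray(o[n],*x[0]) for n,x in zip((k,k+'2'),e))),1),[np.round(onz(o[n],*x[0],z),1) for n,x in zip((k,k+'2'),e)])
E
```

```text
pocket [((251.22045135498047, 186.32347106933594), (43.90607452392578, 46.44952392578125), 85.4074478149414), ((251.41313934326172, 143.09300231933594), (48.24180603027344, 48.81743621826172), 62.384342193603516)]
[527.9 -29.8  49.7] [array([527.9, -29.7,  50. ]), array([527.9, -29.8,  50. ])]
disc [((254.0806884765625, 187.44947814941406), (39.38166809082031, 40.913612365722656), 8.02795696258545), ((253.43942260742188, 225.70602416992188), (37.35142135620117, 39.33036804199219), 5.426226615905762)]
[ 527.4 -229.5    9.2] [array([ 527.4, -227.4,   16. ]), array([ 527.4, -226.3,   16. ])]
```

```bash
python3 - <<'E'
from h import *
q=down(0)
env.move_linear([527.4,-228.3,40],q)
print(env.move_linear([527.4,-228.3,6],max_speed=60,force_limit=8))
print(env.current_tcp_pos())
env.set_gripper(30,40); print(env.current_gripper_width())
env.move_linear([527.4,-228.3,110],q); env.move_linear([527.9,-29.7,110],q); env.sleep(.2)
print(env.current_gripper_width(),env.current_force(),env.current_tcp_pos())
d=cam('wrist'); print(proj(d,(527.9,-29.7,126)))
import pickle; pickle.dump(d,open('w2.pkl','wb'))
cv2.imwrite('pics/w2.png',d['frame'][:,:,::-1]); print(env.current_clock())
E
```

```text
False
[ 527.41218505 -228.28493371    5.82434534]
35.55040663874729
35.36759680132507 [-0.7292932   0.31414058 -0.8505822 ] [527.94358713 -30.36292158 109.95525173]
(np.float64(252.47975269308776), np.float64(259.55888178045257))
9.4417
```

View pics/w2.png

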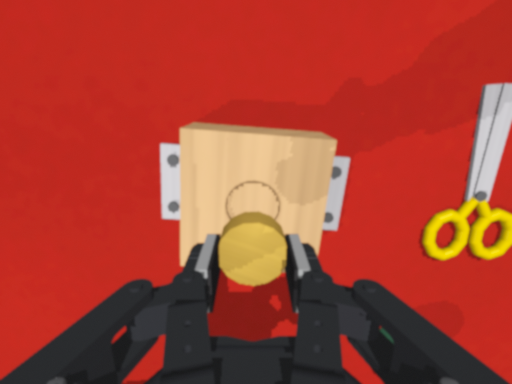

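The disc is held centred between the fingers at about (253,252), side wall visible at the top edge, over the block with the pocket ring at (252,205). I'll measure its offset along the pads from the far top edge and the near lower edge.

```bash
python3 - <<'E'
from h import *
import pickle
d=pickle.load(open('w2.pkl','rb'))
hsv=cv2.cvtColor(d['frame'],cv2.COLOR_RGB2HSV)
for v in list(range(206,232,2))+list(range(274,296,2)): print(v,hsv[v,253].tolist(),end=' ')
m=cv2.inRange(hsv,(15,150,60),(35,255,255)); m[:200]=0; m[:,300:]=0
c=max(cv2.findContours(m,0,2)[0],key=cv2.contourArea); x,y,w,h=cv2.boundingRect(c); print('\n',x,y,w,h)
print('far top',onz(d,253,y+h-.5,120)+[0,19,0],'near bottom',onz(d,253,y-.5,104)-[0,19,0], 'lr',onz(d,x,252,120),onz(d,x+w,252,120),env.current_tcp_pos())
E
```

```text
206 [17, 96, 234] 208 [17, 95, 233] 210 [17, 100, 228] 212 [20, 137, 186] 214 [21, 165, 168] 216 [21, 166, 169] 218 [21, 167, 170] 220 [21, 166, 171] 222 [21, 162, 190] 224 [22, 156, 224] 226 [22, 155, 228] 228 [22, 155, 227] 230 [22, 155, 226] 274 [22, 157, 216] 276 [22, 158, 215] 278 [22, 158, 211] 280 [22, 161, 206] 282 [22, 158, 206] 284 [21, 163, 206] 286 [11, 194, 189] 288 [2, 215, 166] 290 [2, 215, 140] 292 [1, 210, 137] 294 [1, 213, 135] 
 218 213 70 73
far top [528.17599181 -30.54799172 120.        ] near bottom [528.21737497 -32.1177546  104.        ] lr [509.8364073  -28.84383033 120.        ] [546.51802264 -28.87477565 120.        ] [527.92425692 -30.24148998 109.93900422]
```

```bash
python3 - <<'E'
from h import *
q=down(0)
env.move_linear([527.7,-28.4,70],q)
print(env.current_tcp_pos())
hit=env.move_linear([527.7,-28.4,50.3],q,max_speed=30,force_limit=6)
env.sleep(.2); print(hit,env.current_tcp_pos(),env.current_force())
import pickle; pickle.dump(cam('wrist'),open('w3.pkl','wb'))
d=cam('wrist'); save(d,'w3.png'); print(env.current_clock())
E
```

```text
[527.38010781 -28.42776022  69.74524908]
True [527.5088356  -28.41525432  50.69246735] [-0.03456527  0.22761623  5.77826293]
10.8
```

Contact came at 50.7, where the rim would have stopped it at about 56, so the disc is in the pocket. Releasing and checking.

```bash
python3 - <<'E'
from h import *
import pickle
q=down(0)
env.set_gripper(60); 
env.move_linear([527.7,-28.4,160],q); env.sleep(.2)
d=cam('wrist'); save(d,'w4.png')
hsv=cv2.cvtColor(d['frame'],cv2.COLOR_RGB2HSV)
m=cv2.inRange(hsv,(15,135,60),(35,255,255)); m[:, :200]=0;m[:,300:]=0;m[260:]=0
c=max(cv2.findContours(m,0,2)[0],key=cv2.contourArea);e=cv2.fitEllipse(c)
print(e,onz(d,*e[0],56),onz(d,*e[0],60),env.current_tcp_pos(),env.current_clock())
# gauge-front view options
g=np.array([488,236,0.]); yaw=-0.5
r,dn=np.array([np.cos(yaw),np.sin(yaw),0]),np.array([0,0,-1.])
M=np.array(d['mount'])
for el in (.4,.6,.8,1.0):
  for dist in (170,220):
    look=-np.cos(el)*r+np.sin(el)*dn; C=g+[0,0,50]-look*dist
    # camera: -z=look ; two choices of roll
    for s in (1,-1):
        x=s*np.cross(look,[0,0,1.]);x/=np.linalg.norm(x); z=-look; y=np.cross(z,x)
        T=np.eye(4);T[:3,:3]=np.c_[x,y,z];T[:3,3]=C
        W=T@np.linalg.inv(M); j=env.ik(W[:3,3].tolist(),R.from_matrix(W[:3,:3]).as_quat().tolist())
        print(el,dist,s,np.round(W[:3,3]),np.round(W[:3,2],2),None if j is None else np.round(j,2))
E
```

```text
((253.192626953125, 189.8465118408203), (41.3160400390625, 42.49681091308594), 27.233142852783203) [527.57318288 -28.77720897  56.        ] [527.56751703 -27.49478984  60.        ] [527.2189023  -28.30316148 159.07172744] 12.2917
0.4 170 1 [506. 226.  26.] [-0.87  0.48 -0.08] [-0.07  1.29  0.95  0.59  2.29 -1.12]
0.4 170 -1 [486. 237.  82.] [-0.66  0.36 -0.66] [-0.    0.81  1.31  0.38  1.79  2.  ]
0.4 220 1 [547. 204.  45.] [-0.87  0.48 -0.08] [-0.09  1.33  0.79  0.63  2.39 -1.05]
0.4 220 -1 [526. 215. 101.] [-0.66  0.36 -0.66] [-0.03  0.85  1.18  0.37  1.89  2.01]
0.6 170 1 [510. 224.  31.] [-0.84  0.46 -0.28] [-0.06  1.17  1.02  0.51  2.14 -1.15]
0.6 170 -1 [480. 240.  81.] [-0.54  0.29 -0.79] [0.04 0.69 1.42 0.32 1.61 2.03]
0.6 220 1 [546. 204.  59.] [-0.84  0.46 -0.28] [-0.08  1.19  0.89  0.52  2.25 -1.1 ]
0.6 220 -1 [516. 220. 109.] [-0.54  0.29 -0.79] [0.01 0.71 1.31 0.3  1.71 2.03]
0.8 170 1 [513. 222.  36.] [-0.78  0.42 -0.47] [-0.05  1.05  1.11  0.43  1.98 -1.16]
0.8 170 -1 [475. 243.  78.] [-0.39  0.21 -0.9 ] [0.09 0.58 1.54 0.25 1.41 2.08]
0.8 220 1 [544. 206.  72.] [-0.78  0.42 -0.47] [-0.07  1.05  1.    0.44  2.09 -1.13]
0.8 220 -1 [505. 226. 114.] [-0.39  0.21 -0.9 ] [0.06 0.58 1.44 0.24 1.52 2.07]
1.0 170 1 [515. 221.  42.] [-0.68  0.37 -0.63] [-0.03  0.92  1.21  0.37  1.82 -1.16]
1.0 170 -1 [470. 245.  75.] [-0.22  0.12 -0.97] [0.16 0.48 1.65 0.17 1.21 2.16]
1.0 220 1 [539. 208.  84.] [-0.68  0.37 -0.63] [-0.04  0.91  1.13  0.37  1.92 -1.14]
1.0 220 -1 [494. 233. 117.] [-0.22  0.12 -0.97] [0.14 0.46 1.57 0.16 1.33 2.15]
```

View pics/w4.png

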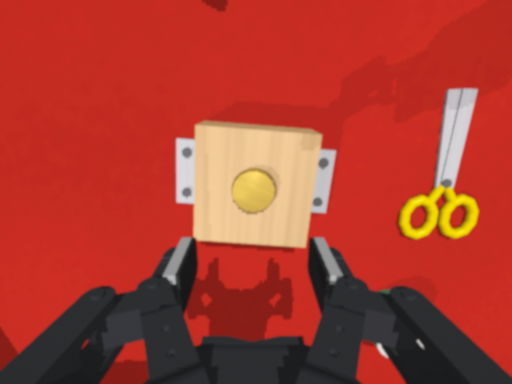

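The disc is seated flat in the pocket at (253,190), and the world fit is within about 1 mm of the pocket. Next, two oblique wrist views of the dial.

```bash
cat >> h.py <<'E'
M=np.array([[0,.951,.31,79.405],[1,0,0,-1.146],[0,.31,-.951,-142.861],[0,0,0,1]])
def campose(target,yaw,el,dist,s=1):
    look=np.array([-np.cos(el)*np.cos(yaw),-np.cos(el)*np.sin(yaw),-np.sin(el)])
    x=s*np.cross(look,[0,0,1.]);x/=np.linalg.norm(x);T=np.eye(4)
    T[:3,:3]=np.c_[x,np.cross(-look,x),-look];T[:3,3]=np.array(target)-look*dist
    W=T@np.linalg.inv(M); return W[:3,3].tolist(),R.from_matrix(W[:3,:3]).as_quat().tolist()
E
python3 - <<'E'
from h import *
import pickle
o=[]
for el in (.95,.6):
    p,q=campose((488,236,75),-.5,el,260); print(np.round(p))
    env.goto(p,q); env.sleep(.2); o.append(cam('wrist'))
pickle.dump(o,open('w5.pkl','wb'))
cv2.imwrite('pics/w5.png',np.hstack([a['frame'][:,56:456,::-1] for a in o])); print(env.current_clock())
E
```

```text
[562. 197. 138.]
[576. 189. 105.]
14.1
```

View pics/w5.png

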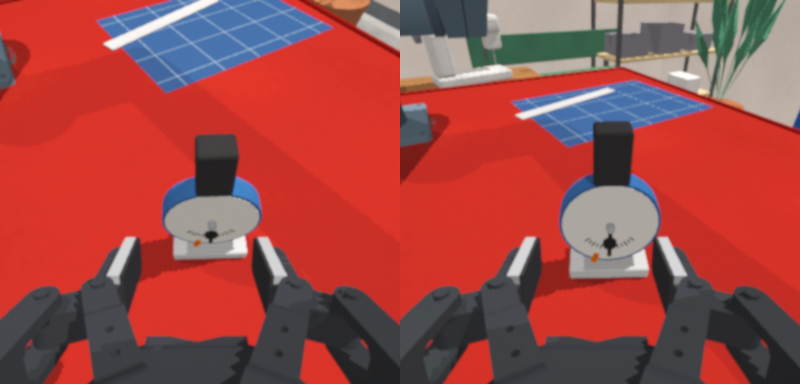

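Both views show the white dial, black pointer, orange mark left of the foot's middle (gauge -y side), and black grip. One zoomed crop for exact pixels.

```bash
python3 - <<'E'
import pickle,cv2,numpy as np
o=pickle.load(open('w5.pkl','rb'))
a=cv2.resize(o[0]['frame'][130:262,212:322,::-1],None,fx=3.6,fy=3.6,interpolation=2)
b=cv2.resize(o[1]['frame'][118:282,212:322,::-1],None,fx=3.6,fy=3.6,interpolation=2)
a=cv2.copyMakeBorder(a,0,b.shape[0]-a.shape[0],0,0,0); c=np.hstack([a,b]); print(c.shape); cv2.imwrite('pics/w6.png',c)
E
```

```text
(590, 792, 3)
```

View pics/w6.png

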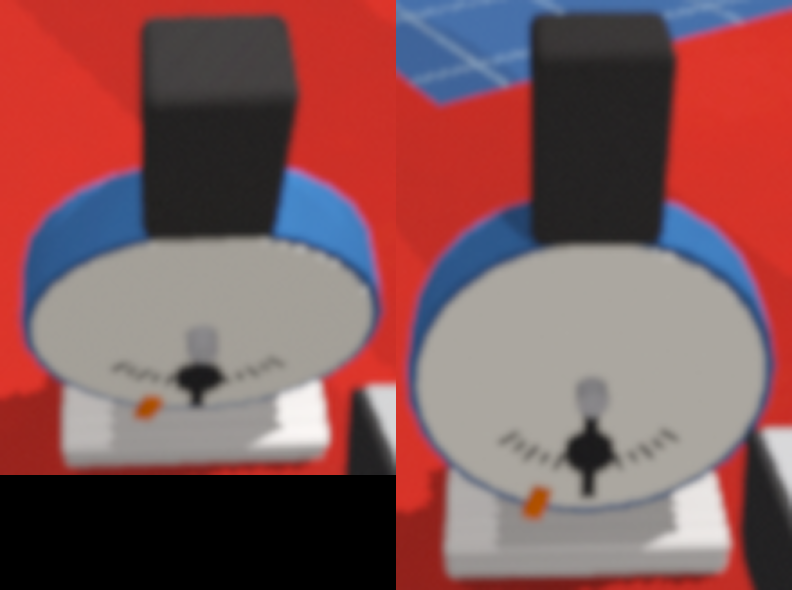

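Crop: the pointer tip is at (197,403) in the left half and (588,495) in the right, the orange mark's middle at (149,407) and (537,503), and the grip's front top edge and foot corners are clear. Turning these into geometry.

```bash
python3 - <<'E'
from h import *
import pickle
o=pickle.load(open('w5.pkl','rb'))
a=lambda x,y:(212+x/3.6-.36,130+y/3.6-.36); b=lambda x,y:(212+(x-396)/3.6-.36,118+y/3.6-.36)
def t(p,q): return tri(ray(o[0],*a(*p)),ray(o[1],*b(*q)))
P=dict(gFL=((146,105),(533,65)),gFR=((296,98),(673,62)),gRL=((146,19),(537,15)),gRR=((286,17),(656,15)),
 fL=((62,447),(443,550)),fR=((328,438),(729,545)),tip=((197,405),(588,496)),mark=((149,407),(537,503)))
X={k:t(*v) for k,v in P.items()}
for k,v in X.items(): print(k,np.round(v,1))
yw=lambda l,r:np.arctan2(*(X[r]-X[l])[[1,0]])-np.pi/2
print('yaw x-axis',yw('gFL','gFR'),yw('gRL','gRR'),yw('fL','fR'),yw('mark','tip'))
yaw=yw('fL','fR'); ex=np.array([np.cos(yaw),np.sin(yaw),0]); ey=np.array([-np.sin(yaw),np.cos(yaw),0])
gc=sum(X[k] for k in('gFL','gFR','gRL','gRR'))/4
print('grip from top',gc,'from foot',(X['fL']+X['fR'])/2-22*ex,'grip ctr at z=148 plane',[np.round(onz(d,*f(*P[k][i]),148),1).tolist() for i,(d,f) in enumerate(((o[0],a),(o[1],b))) for k in('gFL','gFR')])
# angle of mark in pointer plane: plane through tip, normal ex
for i,(d,f) in enumerate(((o[0],a),(o[1],b))):
    m=cv2.inRange(cv2.cvtColor(d['frame'],cv2.COLOR_RGB2HSV),(8,190,120),(16,255,255)); m[:,:240]=0;m[:,265:]=0;m[:200]=0
    c=np.argwhere(m)[:,::-1]; print('orange px',len(c),c.mean(0) if len(c) else None)
    for uv in ([f(*P['mark'][i])]+([c.mean(0)] if len(c) else [])):
        u,r=ray(d,*uv); h=u+r*(((X['tip']-u)@ex)/(r@ex)); u,r=ray(d,*f(*P['tip'][i])); h0=u+r*(((X['tip']-u)@ex)/(r@ex))
        dy,dz=-(h-h0)@ey,(h-h0)[2]; print('dy,dz',dy,dz,'theta',np.arctan2(dy,35-dz),'r',np.hypot(dy,35-dz))
E
```

```text
gFL [507.3 224.7 144.2]
gFR [519.3 250.2 144.3]
gRL [489.6 234.7 146.7]
gRR [502.  258.2 146.8]
fL [504.9 198.6   9.1]
fR [539.  267.8   7.7]
tip [517.7 235.5  23.2]
mark [509.9 224.4  18.7]
yaw x-axis -0.44240883291532507 -0.485413212649614 -0.4581074170054338 -0.6124325384657449
grip from top [504.54777438 241.95613693 145.52039814] from foot [502.20644403 242.93131521   8.3999349 ] grip ctr at z=148 plane [[510.3, 223.2, 148.0], [522.0, 248.1, 148.0], [514.5, 220.5, 148.0], [526.0, 245.1, 148.0]]
orange px 13 [252.84615385 242.61538462]
dy,dz 13.47491625874916 -0.052115254373063635 theta 0.36700814303767715 r 37.55295130860097
dy,dz 13.659852970502058 0.15214099159061334 theta 0.3735782279623669 r 37.42946513972265
orange px 23 [250.52173913 257.30434783]
dy,dz 13.514483613524392 -2.1685931859364302 theta 0.34873848556745873 r 39.549280483491216
dy,dz 13.78733435116398 -2.07690182156 theta 0.35601300423822124 r 39.557391688487066
```

```bash
python3 - <<'E'
from h import *
yaw=-0.455; c=(503.5,242.0)
p=np.array(env.current_tcp_pos()); q0=env.current_orientation()
q=down(yaw-np.pi/2)
def lean(th,yaw,foot,h): # pose of TCP for gauge leaning th, foot underside centre at foot
    A=R.from_euler('z',yaw)*R.from_euler('x',th)
    T=R.from_matrix(np.array([[1,0,0],[0,-1,0],[0,0,-1.]]))
    return (np.array(foot)+A.apply([0,0,h])).tolist(),(A*T).as_quat().tolist()
print(np.round(lean(0,yaw,(0,0,0),109)[1],3),np.round(q,3))
for y in(-1.2,-1.0,-.8,-.455):
    for th in(0,.36):
        pp,qq=lean(th,y,(527.9,-29.7,66),109); j=env.ik(pp,qq); print(y,th,None if j is None else np.round(j,2))
env.move_linear((p+[45,-22,120]).tolist(),q0)
env.set_gripper(85)
env.goto([*c,230],q); env.move_linear([*c,160],q); 
print(env.move_linear([*c,109.5],q,max_speed=80,force_limit=10)); env.sleep(.1)
print(env.current_tcp_pos(),env.current_force())
env.set_gripper(22,60); print(env.current_gripper_width(),env.current_force())
d=cam('wrist'); save(d,'w7.png'); print(env.current_clock())
E
```

```text
[ 0.974 -0.226  0.     0.   ] [ 0.974 -0.226  0.     0.   ]
-1.2 0 [-0.27  0.27  1.67 -0.    1.21  2.5 ]
-1.2 0.36 [-0.52  0.05  2.02  0.37  0.88  2.04]
-1.0 0 [-0.27  0.27  1.67 -0.    1.21  2.3 ]
-1.0 0.36 [-0.57  0.09  1.98  0.4   0.96  1.79]
-0.8 0 [-0.27  0.27  1.67 -0.    1.21  2.1 ]
-0.8 0.36 [-0.59  0.14  1.92  0.41  1.05  1.58]
-0.455 0 [-0.27  0.27  1.67 -0.    1.21  1.76]
-0.455 0.36 [-0.6   0.23  1.8   0.38  1.19  1.27]
False
[504.02352602 242.13153961 110.20164211] [-0.05785324 -0.25128718  0.04304104]
29.597694182851463 [-0.31236338  0.95597031  1.68438441]
20.1833
```

View pics/w7.png

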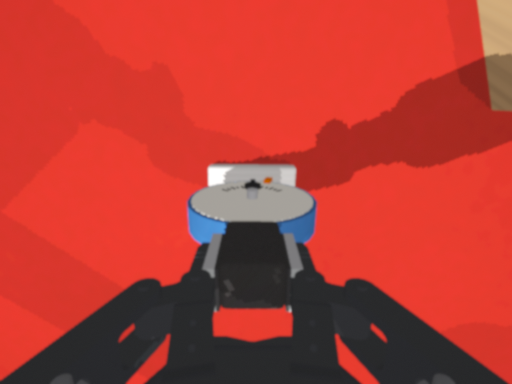

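The grip is held squarely between the pads (width 29.6), with pointer at (252,183) and mark at (268,180) in view. Now carry it over and stand it on the disc.

```bash
cat >> h.py <<'E'
def lean(th,yaw,foot,h):
    A=R.from_euler('z',yaw)*R.from_euler('x',th)
    T=R.from_matrix(np.array([[1,0,0],[0,-1,0],[0,0,-1.]]))
    return (np.array(foot)+A.apply([0,0,h])).tolist(),(A*T).as_quat().tolist()
E
python3 - <<'E'
from h import *
H=110; P=(527.9,-29.7)
p=env.current_tcp_pos(); env.move_linear([p[0],p[1],225])
env.goto(*lean(0,-1.0,(*P,110),H)); env.move_linear(lean(0,-1,(*P,75),H)[0],max_speed=100); env.sleep(.6)
print(env.current_gripper_width(),env.current_force(),env.current_tcp_pos())
print(env.move_linear(lean(0,-1,(*P,60),H)[0],max_speed=20,force_limit=5)); env.sleep(.5)
print(env.current_force(),env.current_tcp_pos(),env.current_gripper_width())
d=cam('wrist'); s=cam('side')
cv2.imwrite('pics/w8.png',np.hstack([cv2.resize(d['frame'][130:330,156:356,::-1],(400,400)),cv2.resize(s['frame'][130:260,155:285,::-1],(400,400),interpolation=2)])); print(env.current_clock())
E
```

```text
29.454377785518727 [ 0.4978443   0.30666167 -3.29902638] [527.8802955  -29.77007713 185.04849483]
True
[1.00144305 0.17407076 5.82681707] [527.85547805 -29.70419747 173.0978411 ] 29.525870527392854
24.45
```

View pics/w8.png

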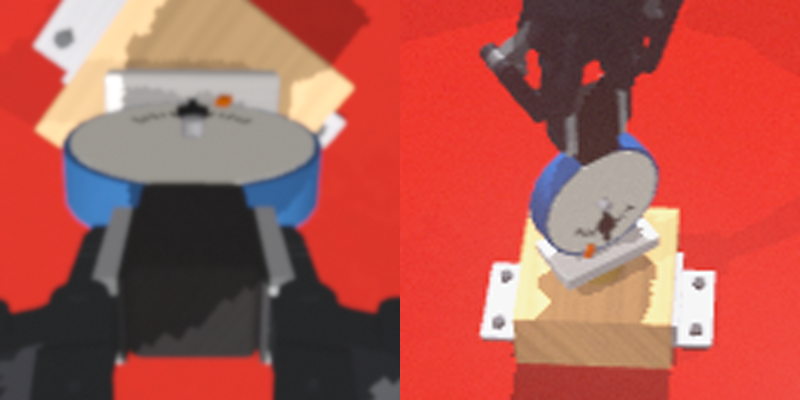

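Left: pointer tip at (190,100), mark at (223,100), grip held. Right: gauge upright on the disc above the block, about 9 N of contact. Step 2 has held for over 0.2 s, so lean it to 0.36, foot centre shifted 6 mm for block clearance.

```bash
python3 - <<'E'
from h import *
H=110; th=.36; ey=np.array([-np.sin(-1.),np.cos(-1.)]); P=np.array((527.9,-29.7)); F=P+6*ey
env.move_linear(lean(0,-1,(*P,80),H)[0],max_speed=60)
p,q=lean(th,-1,(*F,80),H); env.move_linear(p,q,max_speed=60); env.sleep(.3)
f0=np.array(env.current_force())
print(env.move_linear(lean(th,-1,(*F,62),H)[0],max_speed=15,force_limit=5)); env.sleep(1.2)
p=np.array(env.current_tcp_pos());A=R.from_quat(env.current_orientation())
zt=A.as_matrix()[:,2]; print(f0,env.current_force(),p,'foot',p+zt*110,'lean',np.arccos(-zt[2]),env.current_gripper_width())
d=cam('wrist'); s=cam('side')
import pickle; pickle.dump((d,s),open('w9.pkl','wb'))
cv2.imwrite('pics/w9.png',np.hstack([cv2.resize(d['frame'][120:260,186:326,::-1],(400,400),interpolation=2),cv2.resize(s['frame'][150:250,175:275,::-1],(400,400),interpolation=2)])); print(env.current_clock())
E
```

```text
True
[-0.41080576  0.6183558  -3.71749035] [-0.75498539 -0.72796264  5.44956265] [500.28995222 -47.44014805 171.24087697] foot [532.90172589 -26.49656351  68.29507334] lean 0.3600734628478217 29.603045554263403
28.0
```

View pics/w9.png

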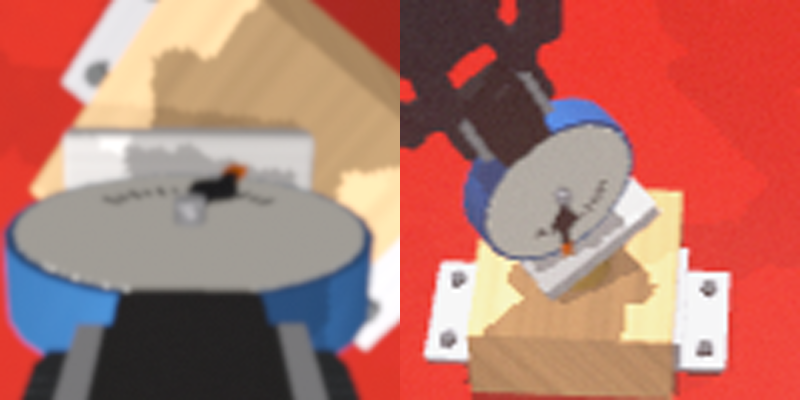

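The pointer lies on or very near the mark in both views (left about (240,172), right about (567,245)). One magnified crop to quantify the residual.

```bash
python3 - <<'E'
from h import *
import pickle
d,s=pickle.load(open('w9.pkl','rb'))
cv2.imwrite('pics/w10.png',np.hstack([cv2.resize(d['frame'][170:210,240:280,::-1],(400,400),interpolation=2),cv2.resize(s['frame'][190:220,200:230,::-1],(400,400),interpolation=2)]))
A=R.from_euler('z',-1)*R.from_euler('x',.36); F=np.array([532.9,-26.5,68.3])
# predicted px of tip for pointer angle a (plane x=12.5) per 0.05 rad
for n,c in(('w',d),('s',s)):
    print(n,[(a,np.round(proj(c,F+A.apply([13,-35*np.sin(a),58-35*np.cos(a)])),1).tolist()) for a in(.29,.36,.43)],'pivot',np.round(proj(c,F+A.apply([13,0,58])),1))
E
```

```text
w [(0.29, [263.5, 182.9]), (0.36, [266.3, 183.2]), (0.43, [269.1, 183.5])] pivot [251.4 196.1]
s [(0.29, [216.4, 209.5]), (0.36, [215.4, 210.0]), (0.43, [214.4, 210.5])] pivot [214.7 198.7]
```

View pics/w10.png

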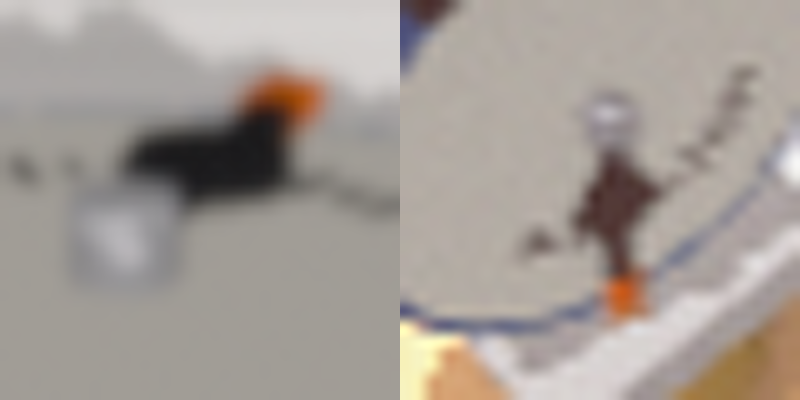

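Wrist crop: pointer tip at about (268,120), mark's inner end at about (270,115). Side crop: pointer line and mark differ by about 5 magnified px, roughly 1 mm. Both are inside 2.5 mm, so I'm handing it in.

```bash
python3 - <<'E'
from h import *
print(env.current_clock(),env.current_force(),env.current_gripper_width(),np.abs(env.current_qd()).max())
env.sign_off()
E
```

```text
28.0 [-0.38335386 -0.45648303  6.72723302] 29.063211953552695 0.0014373062999921105
the job is handed in; nothing more can be done
```

The job is handed in: the disc is in the pocket, and the gauge is held leaning on it with its pointer on the orange mark. It took 28 s of the 64 s allowed.

- **Disc:** I set it in the pocket dome up and let go. The wrist view straight after put it within about 1 mm of the pocket centre, lying flat. I did not re-measure it after the gauge pressed on it.
- **Gauge upright:** I took it by the black grip, with jaws across its sideways direction. It stood upright on the disc with about 9 N of contact, held for more than 0.2 s.
- **Lean:** I lifted the gauge slightly, leaned it 0.36 rad and lowered it back onto the disc. I had measured the mark at 0.35–0.37 rad before lifting the gauge.
- **Last checks:**
  - The arm was still and the grip was holding at 29 mm.
  - The foot was pressing the disc with about 10 N.
  - By arm readings the foot's middle was 6 mm from the pocket centre and 68 mm above the table.
  - In the wrist view the pointer and mark agree to well under 1 mm.
- **Disagreements:**
  - The side view put the mark about 1 mm off the pointer, which would make it nearer 0.335 rad. That is still inside the 2.5 mm limit.
  - The gripper read 35.4 mm on the 38 mm disc.

I kept clear of the spool, tin and scissors throughout, but did not re-measure where they stand.

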